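# Seat the meter in the corner stop

## Robot

A 6-joint arm with a two-finger parallel gripper is mounted at the origin on the work surface. World frame = base frame: x ahead of the robot, y to its left, z up, the work surface at z = 0. Lengths are in m, angles in rad, forces in N, time in s.
With the tool pointing down it reaches from about 0.25 to 0.775 m from the base axis. Payload 4 kg.
Tool frame: the origin (TCP) lies midway between the tips of the shut fingers; the grasp point (between the pads) lies behind it (arm.tcp_to_grasp is the z of the grasp point in the tool frame, in m); z points along the fingers, y is the line along which they close (so a half turn about z gives the same grasp; the last joint's range is limited). The gripper opens to 85 mm and grips with 20 to 120 N. Pads are 22 mm wide; open, the fingers measure 114 mm over their backs; the gripper's body (76 mm by 85 mm) begins 54 mm behind the grasp point. The pads swing forward as they close: fully open they stand 13 mm farther back than shut.
Start: joints at [-1.218, 0.087, 1.371, -0, 1.684, -0.103], TCP at [0.242, -0.494, 0.231] pointing down, gripper open.
Joint ranges: [-3.1, 3.1], [-0.76, 2.03], [0.27, 2.55], [-1.08, 4.22], [0.17, 2.65], [-2.57, 2.57]. Speed limits (rad/s): [2.79, 2.79, 3.14, 3.14, 3.14, 3.14].

## Interface

Orientations are given as a rotation vector (axis times angle).
In Python, from station import arm gives the robot as it stands.
- The arm moves only by the tool servo_tool, never from a script. Its argument "steps" is a list that holds one entry, the list of rows, each a list of 5 numbers: the finger opening in cm, from 0 to 8.54, then the shift along the tool's x, y, z in cm, then the turn about the tool's z in rad. A call has 1 to 12 rows; each row is the pose to reach, as a shift and turn from the pose commanded when the call began, along the tool's axes at that moment; what a row does not reach only later rows make up. A row lasts 1/8 s, in which the tool goes at most 62.5 mm and 10.7 degrees, less where a joint would pass 70% of its speed; a pose out of reach is approached as far as the arm can. A call with a gripper value outside its range is refused whole. The fingers move at their own pace and stop on an object; "squeeze" is the grip in N (left out, the last holds). Time passes only in rows, so rows that repeat a pose let the fingers close. It gives the time, the measured TCP pose, the force, the opening and the grip force at its end, in the units of the state.
- arm.sense(): the state, without advancing time (a new reading comes with each control period).
- arm.grab_frame(name): name is "scene" or "side" or "wrist"; returns a dict with "img" (384x512x3 uint8, red, green, blue), "z_map" (384x512 float32, m along the optical axis (not along the pixel's ray), 0 where there is no reading), "mtx" (3x3 intrinsics, pixels), "xyz" and "rotation" of the camera in the world; the wrist camera has in their place "hand_eye" (4x4, takes a point from camera to tool coordinates, whose origin is the TCP and whose axes are the flange's). Camera axes: x right, y down, z forward; pixel columns grow to the right and rows downward; lengths in m; the calibration is good to about 2 mm. A picture is of the moment at which its call begins: read the wrist's pose just before it.
- arm.job_done(): hands the job in; it is judged then, once.
The state is a dict: "time": time; "q": joint angles; "qvel": joint speeds; "joint_torque": joint torques, N m; "eef_pos": TCP position; "tcp_rot": TCP orientation; "wrist_force": force on the tool from outside, world axes, zero at the start; "moment": the same for the moment, N m; "grip_width": finger opening in m; "grip_force": force on a finger pad.
Only numpy, scipy, OpenCV 4.12 (cv2) and the standard library are available. Lean on these libraries where they do the work, as an engineer would, in place of code of your own. Each camera call takes 0.05 s, during which the arm holds its last target. There are 200 camera calls.

## Task

Gently push the large handheld meter across the bench with the fingers until it sits fully home in the aluminium corner stop: one long side flat against the long rail and its display end against the short end bar. Only slide it, never lift, tip or knock it away, and leave the small tester and all the other things where they are.

Things in the scene. Friction and masses are not known exactly. Their poses are not given: they have to be found in the camera images.
- meter: the large handheld meter to push: a blue box lying on its back, 92 (x) by 160 (y) by 42 (z) mm, with plain upright sides and a dark face on top (display, dial: up to 6 mm more, look only); about 0.45 kg, slides on the bench. Origin: centre of its underside. Its y axis runs along its length, the display end is +y
- stop: fixed aluminium corner stop, an L of bars 22 mm thick, 30 mm high. Origin: its inside corner at bench level. Long rail: inner face at x = 0, bar on the +x side, y = -280 to 22 mm. Short end bar: inner face at y = 0, bar on the +y side, x = -110 to 0 mm. The meter fully home has its axes parallel to these and its origin at x = -46, y = -80 mm
- tester: bystander: small pocket tester of the same look as the meter, 48 by 90 by 26 mm, lying flat, long axis its y. Origin: centre of its underside
- stamp: bystander: upright hand stamp, 42 mm diameter, 66 mm tall. Origin: centre of its underside
- resistor: bystander: round standard resistor can, 76 mm diameter, 67 mm tall plus two 18 mm terminal posts. Origin: centre of its underside
- weight: bystander: upright brass cylinder, 32 mm diameter, 35 mm tall. Origin: centre of its underside
- adaptor: bystander: grey terminal adaptor, 70 (x) by 45 (y) by 30 mm with two 16 mm posts on top. Origin: centre of its underside
- fusebox: bystander: small fuse box, 75 (x) by 55 (y) by 32 mm. Origin: centre of its underside
Mind the look-alikes: they are no part of the job. Leave any pink look-alike of the meter alone.

How it is judged:
By the outcome, as a careful person would: the job done as asked, in the order asked, and still so for the second after the job is handed in, with the robot touching nothing.
It also fails if it takes over 42 s, if anything falls off the work surface, if the arm or the gripper's body presses on something with over 40 N, if the wrist force passes 120 N, or if a joint passes its speed limit or range.

## Working session

There is one attempt and no reset: what is moved stays moved. The work goes in short steps, Python scripts to look and compute and a tool call to move; the robot and the scene stay as the last step left them, time stands still between calls to the robot, and variables do not carry over. Pictures are saved under pics/ and viewed, at most 10 in all, crops included, and the job is handed in when it is done.

Besides the shell and the picture viewer there is one more tool, called as a command line: name --argument value ..., lists and objects as JSON in quotes. servo_tool: Moves the arm, as the interface text tells. Its arguments: {"type":"object","properties":{"steps":{"type":"array"},"squeeze":{"type":"number"}},"required":["steps"]}

```bash
mkdir -p pics; cat > h.py <<'E'
import numpy as np, cv2
from station import arm
def grab(n):
    s=arm.sense(); f=arm.grab_frame(n)
    if n=="wrist":
        from scipy.spatial.transform import Rotation as R
        T=np.eye(4); T[:3,:3]=R.from_rotvec(s["tcp_rot"]).as_matrix(); T[:3,3]=s["eef_pos"]
        M=T@f["hand_eye"]; f["rotation"]=M[:3,:3]; f["xyz"]=M[:3,3]
    return f
def plane(f,uv,z):
    uv=np.atleast_2d(uv).astype(float)
    d=np.c_[uv,np.ones(len(uv))]@np.linalg.inv(f["mtx"]).T@np.array(f["rotation"]).T
    c=np.array(f["xyz"]); return (c+d*((z-c[2])/d[:,2])[:,None])
def cloud(f):
    h,w=f["z_map"].shape; v,u=np.mgrid[:h,:w]
    p=np.stack([u,v,np.ones_like(u)],-1)@np.linalg.inv(f["mtx"]).T*f["z_map"][...,None]
    return p@np.array(f["rotation"]).T+np.array(f["xyz"])
E
python3 - <<'E'
from h import *
ims=[]
for n in ("scene","side"):
    f=grab(n); np.savez(n+".npz",**f); cv2.imwrite(f"pics/{n}0.png",cv2.resize(f["img"][...,::-1],(800,600))); print(n,f["xyz"],np.round(f["rotation"],3).tolist(),f["mtx"][0])
s=arm.sense(); print(s["time"],s["eef_pos"],s["tcp_rot"],arm.tcp_to_grasp)
E
```

```text
scene [1.28174622 0.46210434 1.04343565] [-1.307, -2.293, 0.873] [429.19608633   0.         249.86716659]
side [ 0.36015255 -1.28448415  0.79721666] [-2.096, 0.136, -0.047] [489.32950611   0.         260.84340355]
0.1 [ 0.24192937 -0.49343473  0.23023203] [-3.05840663e+00 -7.09329885e-01  4.32359804e-04] -0.0187
```

View pics/scene0.png

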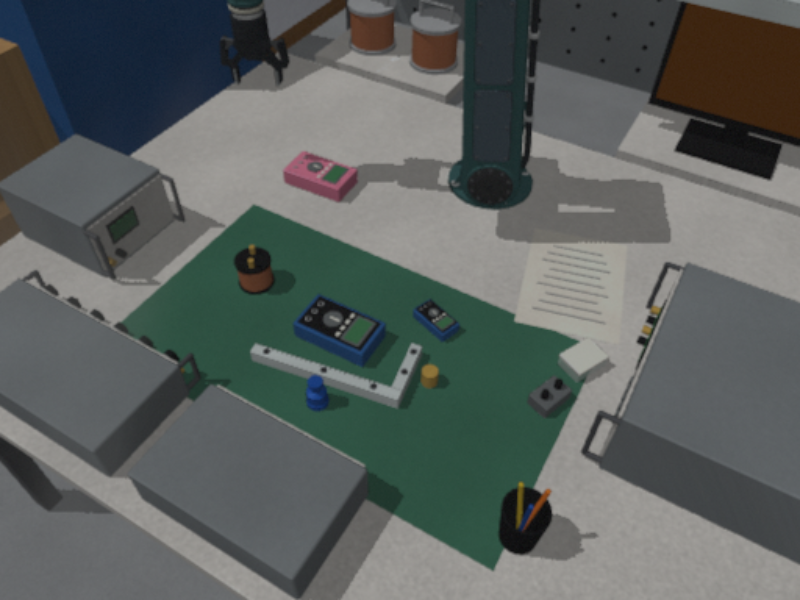

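View pics/side0.png

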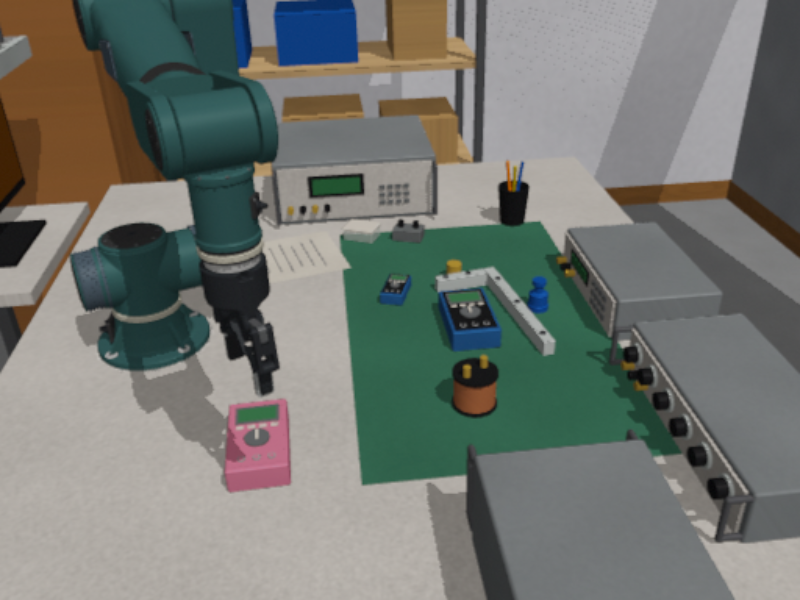

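The scene view (800x600) shows the blue meter at (340,327), the L-stop with its corner at (405,385), the small tester at (437,318), the resistor at (255,270) and the weight at (430,376). The stamp is at (317,392), outside the rail. In the side view the meter is at (468,318), with its display end toward the end bar.

```bash
sed -i 's/    return f$/    if np.array(f["rotation"]).size==3: f["rotation"]=cv2.Rodrigues(np.array(f["rotation"],float))[0]\n    return f/' h.py
cat > m.py <<'E'
from h import *
def analyse(f,show=True):
    P=cloud(f); hsv=cv2.cvtColor(f["img"],cv2.COLOR_RGB2HSV)
    work=(P[...,0]>.25)&(P[...,0]<.85)&(P[...,1]>-.5)&(P[...,1]<.35)&(f["z_map"]>0)
    m=work&(P[...,2]>.012)&(P[...,2]<.12)
    n,l,st,c=cv2.connectedComponentsWithStats(m.astype(np.uint8))
    for i in range(1,n):
        if st[i,4]<40: continue
        k=l==i; Q=P[k]; top=Q[Q[:,2]>np.percentile(Q[:,2],90)-.012]
        r=cv2.minAreaRect((Q[:,:2]*1000).astype(np.float32))
        print(st[i,4],"px",np.round(c[i]),"zmax",round(Q[:,2].max()*1000),"rect",np.round(r[0]),np.round(r[1]),round(r[2],1),"hsv",np.median(hsv[k],0))
        print("   ",np.round(cv2.boxPoints(r)).tolist())
E
python3 - <<'E'
from m import *
for n in ("scene","side"): print(n); analyse(grab(n))
E
```

```text
scene
332 px [199. 116.] zmax 45 rect [ 264. -356.] [ 29. 160.] 1.4 hsv [171. 108. 120.]
    [[247.0, -276.0], [251.0, -436.0], [280.0, -435.0], [276.0, -275.0]]
529 px [162. 171.] zmax 86 rect [ 575. -282.] [74. 75.] 42.3 hsv [20. 98. 47.]
    [[522.0, -280.0], [573.0, -335.0], [627.0, -285.0], [577.0, -230.0]]
1483 px [217. 210.] zmax 48 rect [608. -47.] [ 96. 163.] 0.7 hsv [106. 104.  78.]
    [[559.0, 34.0], [561.0, -129.0], [657.0, -128.0], [655.0, 35.0]]
384 px [278. 204.] zmax 35 rect [482. 102.] [92. 52.] 71.9 hsv [106.  87.  73.]
    [[443.0, 66.0], [492.0, 50.0], [521.0, 137.0], [472.0, 153.0]]
40 px [ 77. 210.] zmax 69 rect [ 843. -384.] [23. 13.] 89.2 hsv [74.  9. 53.]
    [[836.0, -396.0], [850.0, -396.0], [850.0, -373.0], [837.0, -372.0]]
1379 px [217. 240.] zmax 69 rect [703.   6.] [136. 327.] 30.9 hsv [ 90.  12. 136.]
    [[560.0, 111.0], [729.0, -170.0], [845.0, -100.0], [677.0, 181.0]]
40 px [109. 227.] zmax 69 rect [ 843. -256.] [22. 13.] 90.0 hsv [80.5 14.5 32. ]
    [[836.0, -267.0], [849.0, -267.0], [849.0, -245.0], [837.0, -245.0]]
82 px [122. 234.] zmax 85 rec
[... 1534 characters left out ...]
162.  78.]
    [[525.0, -256.0], [542.0, -334.0], [616.0, -318.0], [599.0, -240.0]]
171 px [409. 242.] zmax 70 rect [ 841. -306.] [18. 74.] 0.5 hsv [79. 28. 25.]
    [[832.0, -269.0], [832.0, -343.0], [850.0, -343.0], [849.0, -269.0]]
121 px [422. 256.] zmax 71 rect [ 841. -391.] [33. 17.] 88.9 hsv [120.  17.  25.]
    [[833.0, -407.0], [850.0, -407.0], [850.0, -374.0], [833.0, -374.0]]
401 px [180. 283.] zmax 46 rect [ 259. -359.] [ 19. 163.] 0.0 hsv [171. 108. 188.]
    [[250.0, -278.0], [250.0, -440.0], [269.0, -440.0], [269.0, -277.0]]
131 px [433. 273.] zmax 74 rect [ 841. -456.] [27. 18.] 88.7 hsv [120.  16.  24.]
    [[832.0, -470.0], [850.0, -470.0], [850.0, -443.0], [833.0, -442.0]]
```

```bash
cat > st.py <<'E'
from h import *
from scipy.optimize import least_squares
def pts(n):
    f=grab(n); P=cloud(f); hsv=cv2.cvtColor(f["img"],cv2.COLOR_RGB2HSV)
    m=(P[...,2]>.026)&(P[...,2]<.036)&(hsv[...,1]<60)&(hsv[...,2]>90)&(P[...,0]>.55)&(P[...,0]<.80)&(P[...,1]>-.18)&(P[...,1]<.2)
    n_,l,s,c=cv2.connectedComponentsWithStats(m.astype(np.uint8)); k=1+s[1:,4].argmax()
    return P[l==k]*1000
if __name__=="__main__":
  for n in ("scene","side"):
    Q=pts(n)[:,:2]
    # rotate into approx stop frame, refine
    a=np.radians(-9.)
    r=cv2.minAreaRect(Q.astype(np.float32)); print(n,len(Q),np.round(cv2.boxPoints(r)).tolist(),r[2])
    best=None
    for it in range(1):
        a=np.radians(r[2])
        ang=[]
        c,s=np.cos(a),np.sin(a); B=Q@np.array([[c,-s],[s,c]])  # coords along rotated x,y
        print(np.round(B.min(0)),np.round(B.max(0)))
        np.save(f"st_{n}.npy",Q)
        hx=np.histogram(B[:,0],np.arange(B[:,0].min(),B[:,0].max()+4,4))[0]; hy=np.histogram(B[:,1],np.arange(B[:,1].min(),B[:,1].max()+4,4))[0]
        print(hx,hy)
E
python3 st.py
```

```text
scene 599 [[566.0, 116.0], [614.0, -182.0], [746.0, -160.0], [697.0, 137.0]] 9.252262115478516
[ 577. -278.] [710.  24.]
[ 4  5  3  3  4  2  8  6  7  4  3  5  3  6  7  6  4  3 10  4  8  7  6  7
  8  4  8 41 68 72 81 97 83 12] [ 8  5  4  4  5  4  6  3  5  6  7  7  9  6  4  8  3  4  7  6  5  5  6  5
  3  4  6  6  8  8  8  5  8  6  4  6  4  2  6  6  8  4  8  6  8  7  6  5
  8  6  7  7  5 11  4  8  7  7  9  6  9  5  3  3  8  7  4  7  6  9 35 31
 34 31 39  9]
side 462 [[561.0, 107.0], [725.0, -173.0], [830.0, -111.0], [665.0, 169.0]] 30.410810470581055
[ 538. -516.] [ 659. -191.]
[ 9 11 15 21 22 15 16 18 23 19 19 18 24 12 21 16 15 13 17 14 12 18 18 13
 13 17 10  8  7  4  4] [ 4  7  8  9  4  6  8  4  3  3  9  5  7  4  6  8  3  6  6  6  5  8  4  4
  6  6  4  7  4  6  3  4  7  6  4  4  3  4  6  4  4  7  3  6  3  4  4  6
  4  5  5  3  4  2  7  6  3  3  4  2  3  5  0  8  5  3  3 10  5 13  7 14
 14 11 12 10 12 12  6  5  3  1]
```

servo_tool --steps '[[[8.5,4,-2.4,0,0.03],[8.5,9,-5.4,0,0.07],[8.5,14,-8.4,0,0.11],[8.5,19,-11.4,0,0.15],[8.5,24,-14.4,0,0.19],[8.5,29,-17.4,0,0.23],[8.5,34,-20.4,0,0.27],[8.5,38.5,-23.2,0,0.295],[8.5,42,-25.4,0,0.295],[8.5,44.3,-26.6,0,0.295],[8.5,44.3,-26.6,0,0.295],[8.5,44.3,-26.6,0,0.295]]]'

```text
time: 1.8
eef_pos: [0.5224, -0.0606, 0.2312]
tcp_rot: [3.131, 0.252, -0.001]
wrist_force: [-0.4, -0.3, -0.1]
grip_width: 0.0852
grip_force: 0.0
```

```bash
python3 - <<'E'
from m import *
s=arm.sense(); print(s["time"],s["eef_pos"],s["tcp_rot"],s["q"],s["wrist_force"])
f=grab("wrist"); cv2.imwrite("pics/w1.png",f["img"][...,::-1])
analyse(f)
E
```

```text
1.8 [ 0.52240853 -0.0605594   0.23118761] [ 3.13091019e+00  2.51725758e-01 -1.03582091e-03] [-2.22775139e-01  3.38699290e-02  1.42718400e+00 -7.54180040e-04
  1.68099537e+00  1.18748319e+00] [-0.41603816 -0.31436967 -0.06176399]
8526 px [208.  27.] zmax 35 rect [650. -23.] [128. 302.] 9.2 hsv [ 90.   3. 239.]
    [[562.0, 116.0], [611.0, -182.0], [738.0, -161.0], [689.0, 137.0]]
10602 px [254. 104.] zmax 50 rect [604. -47.] [ 92. 161.] 1.1 hsv [108.  20. 120.]
    [[556.0, 32.0], [559.0, -128.0], [651.0, -126.0], [648.0, 34.0]]
870 px [89. 73.] zmax 38 rect [610. 157.] [32. 31.] 45.3 hsv [ 21. 147. 226.]
    [[588.0, 157.0], [610.0, 135.0], [632.0, 158.0], [610.0, 179.0]]
4309 px [439. 165.] zmax 86 rect [ 570. -282.] [76. 76.] 26.0 hsv [90. 26. 29.]
    [[520.0, -265.0], [553.0, -333.0], [621.0, -300.0], [588.0, -232.0]]
2431 px [134. 182.] zmax 33 rect [479. 101.] [90. 48.] 70.9 hsv [105.  68. 105.]
    [[441.0, 67.0], [487.0, 51.0], [516.0, 136.0], [471.0, 151.0]]
576 px [408. 355.] zmax 45 rect [ 259. -357.] [17. 63.] 0.4 hsv [171. 107. 212.]
    [[250.0, -326.0], [250.0, -389.0], [268.0, -389.0], [267.0, -326.0]]
```

View pics/w1.png

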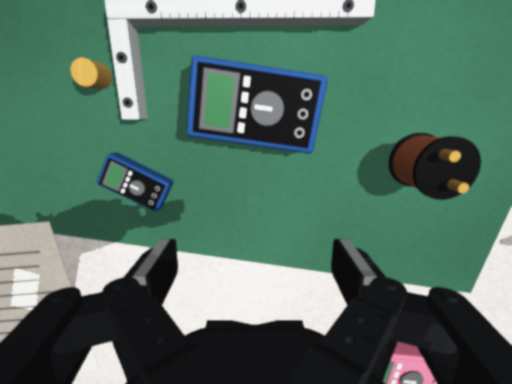

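The wrist view shows the stop across the top with its corner at (125,15), the meter at (258,103), the tester at (135,182), the weight at (90,73) and the resistor at (440,165). The fingers are lined up with the rail and sit clear of the meter, so I'll go down.

servo_tool --steps '[[[8.5,0,0,5,0],[8.5,0,0,10,0],[8.5,0,0,15,0],[8.5,0,0,19,0],[8.5,0,0,21.5,0],[8.5,0,0,22.8,0],[8.5,0,0,22.8,0],[8.5,0.4,0,22.8,0],[8.5,0.8,0,22.8,0],[8.5,1.2,0,22.8,0],[8.5,1.6,0,22.8,0],[8.5,2.0,0,22.8,0]]]'

```text
time: 3.35
eef_pos: [0.5419, -0.0573, 0.0034]
tcp_rot: [3.13, 0.252, -0.004]
wrist_force: [-3.5, -2.0, 2.3]
grip_width: 0.0849
grip_force: 1.9
```

servo_tool --steps '[[[8.5,0.4,0,0,0],[8.5,0.8,0,0,0],[8.5,1.2,0,0,0],[8.5,1.6,0,0,0],[8.5,2.0,0,0,0],[8.5,2.4,0,0,0],[8.5,2.7,0,0,0],[8.5,3.0,0,0,0],[8.5,3.3,0,0,0],[8.5,3.6,0,0,0],[8.5,3.8,0,0,0],[8.5,3.8,0,0,0]]]'

```text
time: 4.85
eef_pos: [0.5801, -0.0501, 0.0032]
tcp_rot: [-3.13, -0.253, 0.0]
wrist_force: [-3.0, -0.2, 4.0]
grip_width: 0.0852
grip_force: 2.0
```

```bash
python3 - <<'E'
from m import *
s=arm.sense(); print(s["time"],s["eef_pos"],s["tcp_rot"],s["wrist_force"])
f=grab("scene"); analyse(f)
f=grab("wrist"); cv2.imwrite("pics/w2.png",np.vstack([f["img"],])[...,::-1])
E
```

```text
4.85 [ 0.58005153 -0.05011417  0.00324694] [-3.13045049e+00 -2.53080330e-01  2.57319138e-04] [-2.97594838 -0.18554486  3.95607176]
105 px [187. 111.] zmax 45 rect [ 263. -408.] [25. 59.] 2.2 hsv [171. 107. 150.]
    [[250.0, -379.0], [252.0, -438.0], [277.0, -437.0], [275.0, -378.0]]
531 px [162. 171.] zmax 87 rect [ 573. -284.] [77. 73.] 35.8 hsv [20. 96. 52.]
    [[521.0, -277.0], [564.0, -336.0], [626.0, -291.0], [583.0, -231.0]]
2165 px [216. 212.] zmax 120 rect [627. -37.] [120. 161.] 9.6 hsv [105.  36.  63.]
    [[554.0, 33.0], [581.0, -126.0], [700.0, -106.0], [673.0, 53.0]]
383 px [278. 204.] zmax 32 rect [482. 102.] [91. 52.] 71.7 hsv [105.  89.  65.]
    [[443.0, 67.0], [492.0, 51.0], [521.0, 137.0], [472.0, 153.0]]
41 px [ 93. 218.] zmax 70 rect [ 843. -321.] [25. 13.] 87.6 hsv [78. 19. 52.]
    [[836.0, -333.0], [849.0, -334.0], [850.0, -309.0], [837.0, -309.0]]
1380 px [217. 240.] zmax 67 rect [701.   6.] [134. 326.] 31.4 hsv [ 90.  11. 150.]
    [[559.0, 110.0], [729.0, -168.0], [843.0, -98.0], [673.0, 180.0]]
81 px [122. 234.] zmax 85 rect [ 839. -215.] [13. 20.] 76.9 hsv [90. 18. 49.]
    [[828.0, -219.0], [847.0, -224.0], [850.0, -211.0], [831.0, -207.0]]
120 px [274. 239.] zmax 38 rect [614. 157.] [32. 29.] 34.2 hsv [ 21.  149.  139.5]
    [[593.0, 160.0], [609.0, 136.0], [636.0, 154.0], [619.0, 178.0]]
56 px [342. 252.] zmax 31 rect [547. 342.] [15. 43.] 88.4 hsv [96. 16. 87.]
    [[525.0, 335.0], [568.0, 334.0], [569.0, 349.0], [526.0, 350.0]]
```

View pics/w2.png

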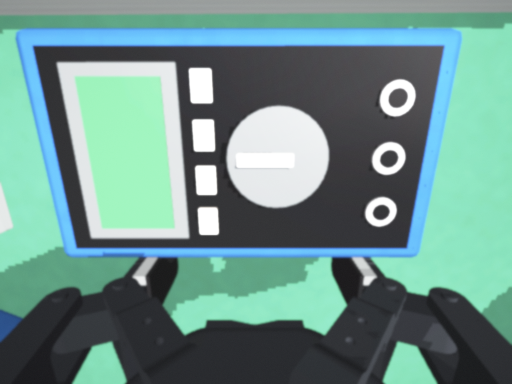

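The wrist view shows the meter square with the fingers, its near side at row 252. A thin gap to the rail is left at the top, rows 14–30. I'll creep on until it touches.

servo_tool --steps '[[[8.5,0.3,0,0,0],[8.5,0.6,0,0,0],[8.5,0.8,0,0,0],[8.5,0.9,0,0,0],[8.5,1.0,0,0,0],[8.5,1.05,0,0,0]]]'

```text
time: 5.7
eef_pos: [0.5905, -0.0491, 0.0032]
tcp_rot: [3.131, 0.252, 0.0]
wrist_force: [-3.7, 0.2, 1.0]
grip_width: 0.085
grip_force: 1.7
```

servo_tool --steps '[[[8.5,0.1,0,0,0],[8.5,0.2,0,0,0],[8.5,0.2,0,0,0]]]'

```text
time: 6.08
eef_pos: [0.5927, -0.0487, 0.0032]
tcp_rot: [3.131, 0.252, 0.001]
wrist_force: [-1.6, -0.2, 0.0]
grip_width: 0.085
grip_force: 1.0
```

servo_tool --steps '[[[8.5,0.1,0,0,0],[8.5,0.2,0,0,0],[8.5,0.2,0,0,0]]]'

```text
time: 6.45
eef_pos: [0.5946, -0.0484, 0.0032]
tcp_rot: [3.131, 0.252, 0.001]
wrist_force: [-1.9, -0.1, -0.8]
grip_width: 0.0851
grip_force: 0.8
```

servo_tool --steps '[[[8.5,0.1,0,0,0],[8.5,0.2,0,0,0],[8.5,0.2,0,0,0]]]'

```text
time: 6.82
eef_pos: [0.5956, -0.0483, 0.0032]
tcp_rot: [3.131, 0.253, -0.003]
wrist_force: [-5.3, -1.9, 1.7]
grip_width: 0.085
grip_force: 2.6
```

servo_tool --steps '[[[8.5,0.1,0,0,0],[8.5,0.15,0,0,0],[8.5,0.15,0,0,0]]]'

```text
time: 7.2
eef_pos: [0.5956, -0.0483, 0.0032]
tcp_rot: [3.131, 0.253, -0.008]
wrist_force: [-9.1, -1.9, 4.1]
grip_width: 0.0849
grip_force: 4.8
```

```bash
python3 - <<'E'
from m import *
s=arm.sense(); print(s["time"],s["eef_pos"],s["wrist_force"])
f=grab("wrist"); cv2.imwrite("pics/w3.png",f["img"][:220,:,::-1])
E
```

```text
7.2 [ 0.59556476 -0.04831496  0.00320464] [-9.07583892 -1.93126365  4.10860917]
```

View pics/w3.png

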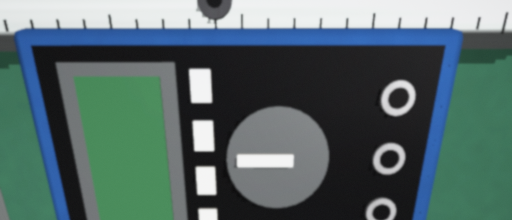

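The meter's long side now lies flat on the rail: the rail scale touches its top edge at row 30, and the push force is rising. Next I'll back off, lift, turn 90° and go to the bottom end.

servo_tool --steps '[[[8.5,-0.8,0,0,0],[8.5,-1.5,0,0,0],[8.5,-1.5,0,-4.5,0],[8.5,-1.5,0,-9,-0.17],[7,-0.5,2,-9,-0.35],[6,0.5,4,-9,-0.52],[5,1.5,6,-9,-0.7],[4,2.5,8,-9,-0.87],[4,3.5,9.5,-9,-1.05],[4,4.5,10.5,-9,-1.22],[4,5.3,10.5,-9,-1.4],[4,5.3,10.5,-9,-1.57]]]'

```text
time: 8.75
eef_pos: [0.6679, -0.1432, 0.0934]
tcp_rot: [2.029, 2.396, 0.002]
wrist_force: [0.4, -0.4, -0.4]
grip_width: 0.0404
grip_force: 0.0
```

servo_tool --steps '[[[4,0,0,0,0],[4,0,0,0,0]]]'

```text
time: 9.0
eef_pos: [0.667, -0.143, 0.0935]
tcp_rot: [2.039, 2.389, 0.001]
wrist_force: [0.9, -0.3, 0.0]
grip_width: 0.0403
grip_force: 0.0
```

```bash
cat > fr.py <<'E'
from h import *
# poses in stop frame from scene: corner C, yaw 9.25deg
C=np.array([675.,112.]);a=np.radians(9.22);U=np.array([[np.cos(a),np.sin(a)],[-np.sin(a),np.cos(a)]])
E
python3 - <<'E'
from fr import *
s=arm.sense(); print(s["time"],U@(np.array(s["eef_pos"][:2])*1000-C),s["eef_pos"],s["tcp_rot"],s["q"][5],s["grip_width"])
R=cv2.Rodrigues(np.array(s["tcp_rot"]))[0]; print(np.degrees(np.arctan2(R[1,0],R[0,0])))
for n in ("wrist","scene"):
    f=grab(n); P=cloud(f)*1000; Q=P[(P[...,2]>38)&(P[...,2]<55)&(f["z_map"]>0)]
    S=(Q[:,:2]-C)@U.T; S=S[(abs(S[:,0]+46)<60)&(S[:,1]<10)&(S[:,1]>-260)]
    print(n,len(S),np.percentile(S,[.5,99.5],axis=0).round(1).tolist())
E
```

```text
9.0 [ -48.72030873 -250.4284148 ] [ 0.66703422 -0.14299923  0.09347765] [2.03918656e+00 2.38900007e+00 5.48528416e-04] -0.4519505592866604 0.040298565441471416
99.03362529572716
wrist 22680 [[-90.3, -217.5], [-0.6, -108.1]]
scene 1062 [[-86.5, -216.5], [2.1, -60.8]]
```

servo_tool --steps '[[[4,0,0,4,0],[4,0,0,7,0],[4,0,0,8.5,0],[4,0.5,0,8.5,0],[4,1.0,0,8.5,0],[4,1.4,0,8.5,0],[4,1.8,0,8.5,0],[4,2.2,0,8.5,0],[4,2.6,0,8.5,0],[4,3.0,0,8.5,0],[4,3.4,0,8.5,0],[4,3.8,0,8.5,0]]]'

```text
time: 10.6
eef_pos: [0.6614, -0.107, 0.0094]
tcp_rot: [2.035, 2.389, -0.002]
wrist_force: [-1.0, -5.5, 2.0]
grip_width: 0.0402
grip_force: 2.6
```

servo_tool --steps '[[[4,0.4,0,0,0],[4,0.8,0,0,0],[4,1.2,0,0,0],[4,1.6,0,0,0],[4,2.0,0,0,0],[4,2.4,0,0,0],[4,2.7,0,0,0],[4,3.0,0,0,0],[4,3.1,0,0,0],[4,3.1,0,0,0]]]'

```text
time: 11.85
eef_pos: [0.6564, -0.0762, 0.0093]
tcp_rot: [2.036, 2.39, -0.001]
wrist_force: [-0.1, -5.2, 4.4]
grip_width: 0.0398
grip_force: 2.4
```

```bash
python3 - <<'E'
from fr import *
s=arm.sense(); print(s["time"],U@(np.array(s["eef_pos"][:2])*1000-C),s["eef_pos"],s["wrist_force"])
f=grab("scene"); cv2.imwrite("pics/s4.png",cv2.resize(f["img"][160:280,150:310,::-1],(800,600),interpolation=cv2.INTER_CUBIC))
E
```

```text
11.85 [ -48.52853239 -182.74064859] [ 0.6563782  -0.07615523  0.00934041] [-0.05642963 -5.20942142  4.36805712]
```

View pics/s4.png

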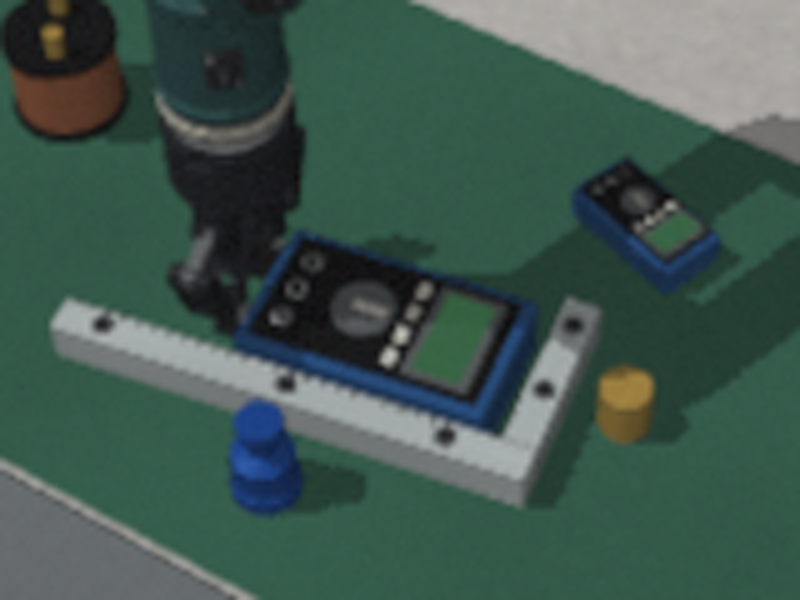

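The meter slides along the rail, its display end at (500,420) about 1 cm short of the end bar at (560,370). Everything else is still in its place. I'll creep on.

servo_tool --steps '[[[4,0.3,0,0,0],[4,0.5,0,0,0],[4,0.7,0,0,0],[4,0.8,0,0,0],[4,0.8,0,0,0]]]'

```text
time: 12.52
eef_pos: [0.6551, -0.0683, 0.0093]
tcp_rot: [2.036, 2.39, -0.001]
wrist_force: [-0.0, -6.1, 3.3]
grip_width: 0.04
grip_force: 2.6
```

servo_tool --steps '[[[4,0.1,0,0,0],[4,0.2,0,0,0],[4,0.2,0,0,0]]]'

```text
time: 12.9
eef_pos: [0.6548, -0.0664, 0.0093]
tcp_rot: [2.035, 2.39, -0.001]
wrist_force: [-0.4, -5.4, 4.3]
grip_width: 0.04
grip_force: 2.6
```

servo_tool --steps '[[[4,0.1,0,0,0],[4,0.2,0,0,0],[4,0.2,0,0,0]]]'

```text
time: 13.28
eef_pos: [0.6547, -0.0656, 0.0094]
tcp_rot: [2.034, 2.388, -0.003]
wrist_force: [-0.1, -7.8, 3.2]
grip_width: 0.0397
grip_force: 4.0
```

servo_tool --steps '[[[4,0.1,0,0,0],[4,0.2,0,0,0],[4,0.2,0,0,0]]]'

```text
time: 13.65
eef_pos: [0.6549, -0.0656, 0.0094]
tcp_rot: [2.033, 2.385, -0.006]
wrist_force: [0.5, -13.2, 2.1]
grip_width: 0.0404
grip_force: 6.1
```

servo_tool --steps '[[[4,0.1,0,0,0],[4,0.2,0,0,0],[4,0.2,0,0,0]]]'

```text
time: 14.02
eef_pos: [0.6551, -0.0656, 0.0095]
tcp_rot: [2.031, 2.383, -0.008]
wrist_force: [2.7, -16.0, 0.7]
grip_width: 0.04
grip_force: 8.3
```

servo_tool --steps '[[[4,-0.8,0,0,0],[4,-2,0,0,0],[4,-2,0,-4.5,0],[4,-2,0,-9,0.17],[5,0,-1.5,-9,0.35],[6,2,-3,-9,0.52],[7,4,-4.5,-9,0.7],[8.5,6,-6,-9,0.87],[8.5,8,-7.5,-9,1.05],[8.5,9.2,-7.7,-9,1.22],[8.5,9.2,-7.7,-9,1.4],[8.5,9.2,-7.7,-9,1.57]]]'

```text
time: 15.52
eef_pos: [0.5622, 0.0204, 0.0979]
tcp_rot: [-3.131, -0.245, 0.002]
wrist_force: [-0.3, -0.1, -0.5]
grip_width: 0.0852
grip_force: 0.0
```

servo_tool --steps '[[[8.5,0,0,0,0],[8.5,0,0,0,0]]]'

```text
time: 15.78
eef_pos: [0.5626, 0.0197, 0.0981]
tcp_rot: [-3.131, -0.256, 0.001]
wrist_force: [-0.7, 0.1, -0.1]
grip_width: 0.0848
grip_force: 0.0
```

```bash
python3 - <<'E'
from fr import *
s=arm.sense(); print(s["time"],U@(np.array(s["eef_pos"][:2])*1000-C),s["eef_pos"],s["tcp_rot"],s["grip_width"])
f=grab("wrist"); cv2.imwrite("pics/w5.png",f["img"][...,::-1])
E
```

```text
15.775 [-125.77031508  -73.12016658] [0.56257032 0.01967287 0.09805233] [-3.13065785e+00 -2.56191116e-01  8.14741967e-04] 0.08483291002255805
```

View pics/w5.png

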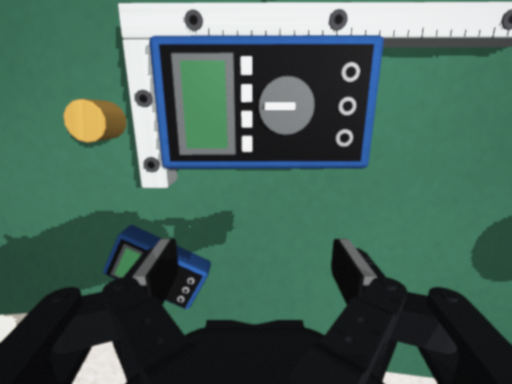

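The meter is seated in the corner: its top edge (row 38) is on the rail and its left edge (column 155) is on the end bar. I'll give it one light confirming nudge against the rail.

servo_tool --steps '[[[8.5,0,0.7,4,0],[8.5,0,0.7,8,0],[8.5,0,0.7,9.4,0],[8.5,0.5,0.7,9.4,0],[8.5,1.0,0.7,9.4,0],[8.5,1.5,0.7,9.4,0],[8.5,1.8,0.7,9.4,0],[8.5,2.0,0.7,9.4,0],[8.5,2.1,0.7,9.4,0],[8.5,2.2,0.7,9.4,0],[8.5,2.2,0.7,9.4,0]]]'

```text
time: 17.2
eef_pos: [0.585, 0.016, 0.0042]
tcp_rot: [3.131, 0.253, -0.002]
wrist_force: [-2.3, 0.4, 1.4]
grip_width: 0.085
grip_force: 1.2
```

servo_tool --steps '[[[8.5,0.1,0,0,0],[8.5,0.2,0,0,0],[8.5,0.2,0,0,0]]]'

```text
time: 17.58
eef_pos: [0.5849, 0.016, 0.0042]
tcp_rot: [3.131, 0.254, -0.01]
wrist_force: [-9.0, -2.3, 7.4]
grip_width: 0.0849
grip_force: 4.6
```

servo_tool --steps '[[[8.5,0.1,0,0,0],[8.5,0.2,0,0,0],[8.5,0.2,0,0,0]]]'

```text
time: 17.95
eef_pos: [0.5849, 0.016, 0.0042]
tcp_rot: [3.131, 0.255, -0.017]
wrist_force: [-14.0, -3.4, 10.1]
grip_width: 0.0851
grip_force: 7.5
```

Firm against the rail. Now I'll back off, lift and check.

servo_tool --steps '[[[8.5,-0.6,0,0,0],[8.5,-2,0,0,0],[8.5,-2.5,0,-4,0],[8.5,-2.5,0,-9,0],[8.5,-3,0,-14,0],[8.5,-3,0,-18,0],[8.5,-3,0,-18,0],[8.5,-3,0,-18,0]]]'

```text
time: 18.95
eef_pos: [0.5593, 0.0119, 0.1834]
tcp_rot: [-3.131, -0.252, 0.001]
wrist_force: [0.1, -0.5, -0.1]
grip_width: 0.0847
grip_force: 0.0
```

```bash
python3 - <<'E'
from m import *
f=grab("wrist"); cv2.imwrite("pics/w6.png",f["img"][...,::-1]); analyse(f)
E
```

```text
436 px [294.   6.] zmax 38 rect [741.   1.] [13. 37.] 9.6 hsv [111. 207.  66.]
    [[731.0, 18.0], [737.0, -18.0], [751.0, -16.0], [744.0, 20.0]]
23960 px [265.  84.] zmax 50 rect [654. -22.] [131. 303.] 10.2 hsv [105.  10. 151.]
    [[563.0, 116.0], [616.0, -183.0], [745.0, -160.0], [692.0, 139.0]]
940 px [131. 114.] zmax 37 rect [610. 157.] [31. 31.] 39.4 hsv [ 21. 145. 229.]
    [[588.0, 160.0], [608.0, 135.0], [632.0, 155.0], [612.0, 179.0]]
2705 px [490. 211.] zmax 68 rect [ 572. -263.] [38. 73.] 83.1 hsv [  9. 154.  64.]
    [[533.0, -277.0], [605.0, -286.0], [610.0, -248.0], [538.0, -240.0]]
2656 px [175. 227.] zmax 33 rect [479. 102.] [90. 48.] 70.8 hsv [106.  88.  87.]
    [[442.0, 67.0], [487.0, 51.0], [517.0, 136.0], [471.0, 152.0]]
```

View pics/w6.png

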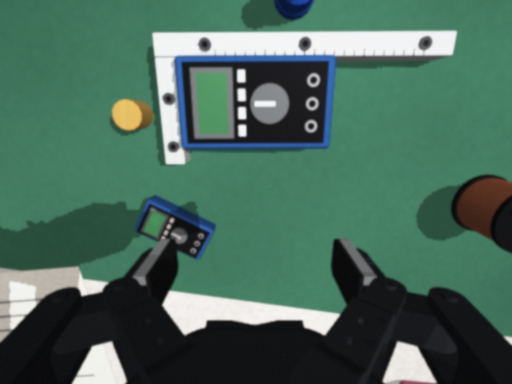

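The meter is flush with both bars and square to them: its top edge is at row 57 and its left edge at column 177. The tester, weight, resistor and stamp haven't moved.

```bash
python3 -c "
from station import arm
print(arm.job_done())"
```

```text
the job is handed in; nothing more can be done
None
```

The meter is home in the corner stop, long side flat on the rail and display end against the end bar, moved only by sliding; nothing else I could see had moved. I handed the job in at about 19 s of robot time.

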